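# Warm the honey: jar behind the rail, inner zone knob to match the outer

### The job

Get the honey ready for warming: lift the jar with the grey screw lid over the rail and stand it upright on the warming plate, setting it down softly, since it is glass. Also turn only the inner of the two concentric knobs until its pointer lines up with the pointer of the outer knob; the outer knob must stay as it is set. Leave the other things on the worktop where they stand.

Things in the scene. Friction and masses are not known exactly. Their poses are not given: they have to be found in the camera images.
- warmer: aluminium warming plate, 180 mm deep (x) by 350 wide (y), fixed. Origin: centre of its underside; z up; front faces its -x. Railed plate on its -y half; control pod on its +y half (y = 30 to 170 mm): its top is a panel sloping down at 28 degrees to its +y end (the left, seen from the robot), 116 mm high beside the plate, 42 at the outer end; so the knobs' axis leans 28 degrees from vertical towards +y
- plate_centre (a point): centre of the top of the flat plate, 30 mm above the worktop; axes as the warmer's. The plate is 150 mm (x) by 180 mm (y) inside a rail 5 mm thick on all four sides whose top is 20 mm above the plate. A wall cabinet hangs over the rear of the worktop (front at world x = 0.61 m, its handles at 0.58, underside 0.45 m up, y from -0.48 to 0.36)
- honey_jar: round glass jar with a grey screw lid, 71 mm diameter at the widest, 110 mm tall, about 0.45 kg (0.3 to 0.6 kg), standing loose; it can be gripped across the body (68 mm) or the lid (66 mm, the top 10 mm). Origin: centre of its underside, z up through the lid
- inner_top (a point): on the axis of both knobs, at the very top of the inner knob; turns with it: x along its pointer, z out of the panel. Inner knob: black upright bar 62 mm long (32 on the pointer side, marked by a white line), 14 thick (10 over the last 9 mm of the pointer end), 32 tall, on a foot 44 mm wide, 6 high. The outer knob's top lies 40 mm below this point (its pointer ridge 37)
- inner_knob (a joint): angle of the inner knob in rad, 0 to 4.71, growing clockwise as seen facing the panel; 0 points at 7:30 on a clock face, 2.36 straight up the slope (towards the plate). It can be turned by gripping its bar across the thickness. Friction 0.05 N m; stays where it is left
- outer_knob (a joint): angle of the outer knob in rad, same zero, sense and range as inner_knob. Black disc of 84 mm diameter and 14 mm height under the inner knob, on the same axis, with its own white pointer ridge at its rim. Friction 0.03 N m; it turns independently
- outer_pointer (a point): on the top of the outer knob, at its pointer ridge, 40 mm from the axis; x = outwards along the pointer, z = out of the panel
- mug: cream mug, 78 mm diameter, 101 mm tall, with a handle; bystander. Origin: underside
- teaspoon: steel teaspoon, 130 mm long; bystander. Origin: underside
- butter: pack of butter, 73x102x37 mm; bystander. Origin: underside
- glass: clear drinking glass, 81 mm diameter, 91 mm tall; bystander. Origin: underside
Not all that is in view belongs to the job. Leave any blue look-alike of the honey_jar alone.

How it is judged:
By the outcome, as a careful person would: the job done as asked, in the order asked, and still so for the second after the job is handed in, with the robot touching nothing.
It also fails if it takes over 54 s, if anything falls off the work surface, if the arm or the gripper's body presses on something with over 40 N, if the wrist force passes 120 N, or if a joint passes its speed limit or range.

### The arm

A 6-joint arm with a two-finger parallel gripper is mounted at the origin on a cart in front of the work surface, level with it; the furniture and walls round the work are solid. World frame = base frame: x ahead of the robot, y to its left, z up, the work surface at z = 0. Lengths are in m, angles in degrees, forces in N, time in s.
With the tool pointing down it reaches from about 0.4 to 0.825 m from the base axis. Payload 7 kg.
Tool frame: the origin (TCP) lies at the very end of the fingers, on their centre line; the grasp point (between the pads) lies r.grip_depth behind it (r.grip_depth is the distance from the TCP to the grasp point, in m); z points along the fingers, y is the direction in which the jaws open and shut (so a half turn about z gives the same grasp; the last joint's range is limited). The gripper opens to 88 mm and grips with 3 to 60 N. Pads are 19 mm wide; open, the fingers measure 130 mm over their backs; the gripper's body (78 mm by 193 mm) begins 47 mm behind the grasp point.
Start: joints at [84.746, 20.546, 0.682, 0, -70.136, -16.507], TCP at [0.25, 0.627, 0.193] pointing down, gripper open.
Joint ranges: [-176.03, 176.03], [-82.01, 121.73], [-58.28, 71.71], [-173.87, 95.51], [-174.79, -0.11], [-173.66, 173.66]. Speed limits (degrees/s): [136.94, 136.94, 172.46, 180, 180, 180].

### API

Orientations are given as [roll, pitch, yaw] about the fixed x, y, z axes, in that order (R = Rz(yaw) Ry(pitch) Rx(roll)).
In Python, from plant import r gives the robot as it stands. The module is installed in compiled form; this text tells all that it offers.
- The arm moves only by the tool step_arm, never from a script. Its argument "increments" is a list of rows, each a list of 3 entries, a list of its own where there are three numbers: the shift along the tool's x, y, z in m, then the turn, a rotation vector about the tool's x, y, z in rad, then the closure, from 0 (fully open) to 1 (shut). In form: [[[x, y, z], [wx, wy, wz], grip], ...]. A call has 1 to 10 rows; each row is the pose to reach, as a shift and turn from the pose commanded when the call began, along the tool's axes at that moment; what a row does not reach only later rows make up. A row lasts 1/10 s, in which the tool goes at most 50 mm and 8.59 degrees, less where a joint would pass 70% of its speed; a pose out of reach is approached as far as the arm can. A call with a gripper value outside its range is refused whole. The fingers move at their own pace and stop on an object; "force" is the grip in N (left out, the last holds). Time passes only in rows, so rows that repeat a pose let the fingers close. It gives the time, the measured TCP pose, the force and the opening at its end, in the units of the state.
- r.get_state(): the state, without advancing time (a new reading comes with each control period).
- r.capture(name): name is "scene" or "top" or "wrist"; returns a dict with "color" (420x560x3 uint8, red, green, blue), "intrinsics" (3x3 intrinsics, pixels), "k1" (the pictures are not rectified: a ray, as slopes to the right and down, at radius r is drawn at 1 + k1 r^2 times it, then the intrinsics apply), "rvec" (rotation vector, rad) and "tvec" (3), from world to camera coordinates, as OpenCV has them; the wrist camera has in their place "T_tool_cam" (4x4, takes a point from camera to tool coordinates, whose origin is the TCP and whose axes are the flange's). Camera axes: x right, y down, z forward; pixel columns grow to the right and rows downward; lengths in m; the calibration is good to about 2 mm. A picture is of the moment at which its call begins: read the wrist's pose just before it. There is no depth.
- r.close_job(): hands the job in, once; it reports no verdict.
The state is a dict: "time_s": time; "joints": joint angles; "qd": joint speeds; "joint_torque": joint torques, N m; "tcp_pos": TCP position; "eef_rot": TCP orientation; "contact_force": force on the tool from outside, world axes, zero at the start; "moment": the same for the moment, N m; "gripper_width": finger opening in m.
Only numpy, scipy, OpenCV 4.12 (cv2) and the standard library are available. Lean on these libraries where they do the work, as an engineer would, in place of code of your own. Each camera call takes 0.05 s, during which the arm holds its last target.

## Working session

There is one attempt and no reset: what is moved stays moved. The work goes in short steps, Python scripts to look and compute and a tool call to move; the robot and the scene stay as the last step left them, time stands still between calls to the robot, and variables do not carry over. Pictures are saved under pics/ and viewed, and the job is handed in when it is done.

Besides the shell and the picture viewer there is one more tool, called after ">>>" as name([rows], argument=value, ...), one row to a line, values as JSON. step_arm: Moves the arm, as the interface text tells. Its arguments: {"type":"object","properties":{"increments":{"type":"array","items":{"type":"array"}},"force":{"type":"number"}},"required":["increments"]}

```bash
mkdir -p pics
python3 - <<'E'
from plant import r
import cv2,numpy as np,pickle
s=r.get_state();print({k:np.round(v,4) for k,v in s.items()},r.grip_depth)
for n in ["scene","top","wrist"]:
    c=r.capture(n);pickle.dump(c,open(f"{n}0.pkl","wb"));cv2.imwrite(f"pics/{n}0.png",cv2.resize(c["color"][:,:,::-1],(800,600),interpolation=cv2.INTER_CUBIC))
    print(n,{k:np.round(v,4).tolist() for k,v in c.items() if k!="color"})
E
```

```text
{'time_s': np.float64(0.0), 'joints': array([ 8.47485e+01,  2.05900e+01,  6.33800e-01, -2.16000e-02,
       -7.01368e+01, -1.65071e+01]), 'qd': array([ 0.0425, -0.0925, -0.1415,  0.0849, -0.0289, -0.0063]), 'joint_torque': array([-9.00000e-04, -5.82719e+01,  2.93044e+01,  6.99800e+00,
        6.80000e-03, -2.00000e-04]), 'tcp_pos': array([0.25  , 0.6264, 0.192 ]), 'eef_rot': array([ 1.799051e+02, -7.000000e-03, -2.176600e+01]), 'contact_force': array([-0.6012, -0.1569,  0.6529]), 'moment': array([ 0.0176, -0.0212, -0.0007]), 'gripper_width': np.float64(0.0875)} 0.0188
scene {'intrinsics': [[467.7782, 0.0, 288.5545], [0.0, 467.7782, 211.6867], [0.0, 0.0, 1.0]], 'k1': -0.1176, 'rvec': [0.651, -2.857, 0.7844], 'tvec': [0.4868, 0.1687, 1.6898]}
top {'intrinsics': [[414.5083, 0.0, 274.8735], [0.0, 414.5083, 207.1082], [0.0, 0.0, 1.0]], 'k1': -0.0957, 'rvec': [2.1775, -2.119, 0.1416], 'tvec': [0.0535, 0.5149, 1.266]}
wrist {'intrinsics': [[369.8571, 0.0, 276.4165], [0.0, 369.8571, 211.0127], [0.0, 0.0, 1.0]], 'k1': -0.0134, 'T_tool_cam': [[-0.0003, -0.9608, -0.2773, 0.0757], [1.0, -0.0006, 0.0008, 0.0004], [-0.0009, -0.2773, 0.9608, -0.1911], [0.0, 0.0, 0.0, 1.0]]}
```

View pics/scene0.png

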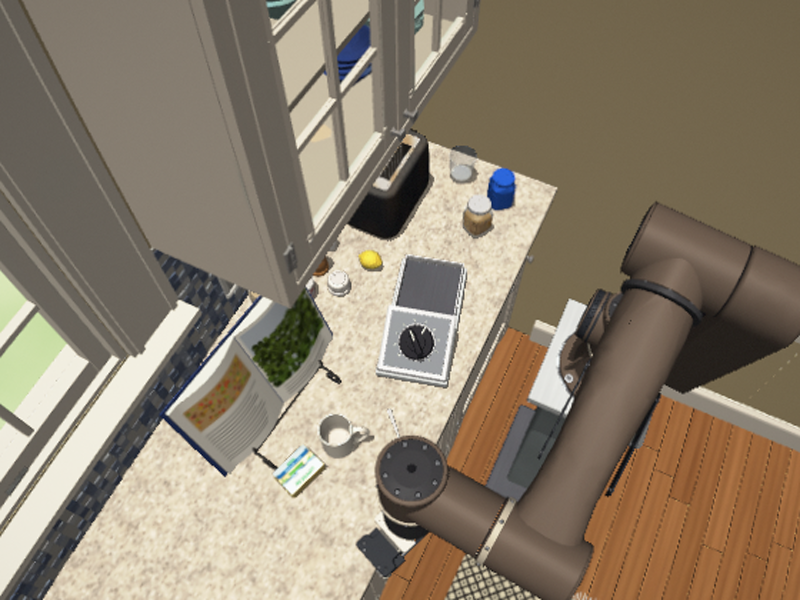

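View pics/top0.png

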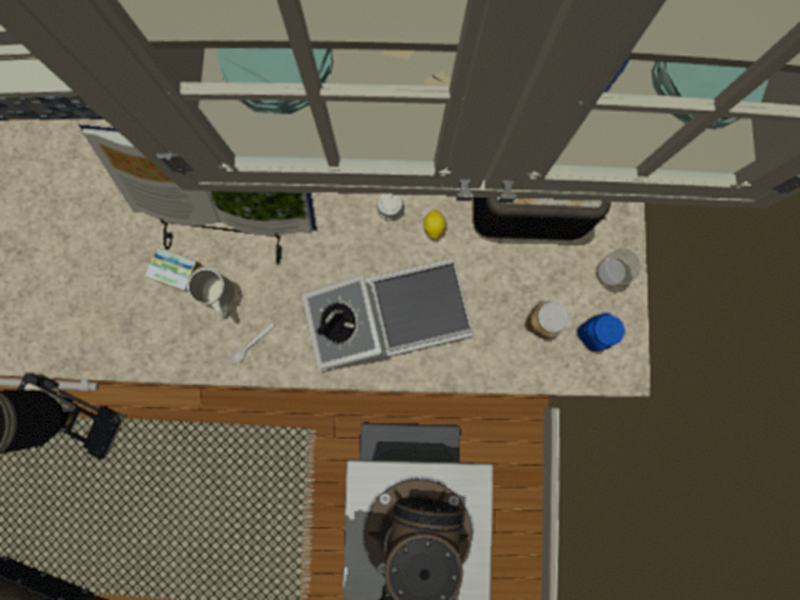

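View pics/wrist0.png

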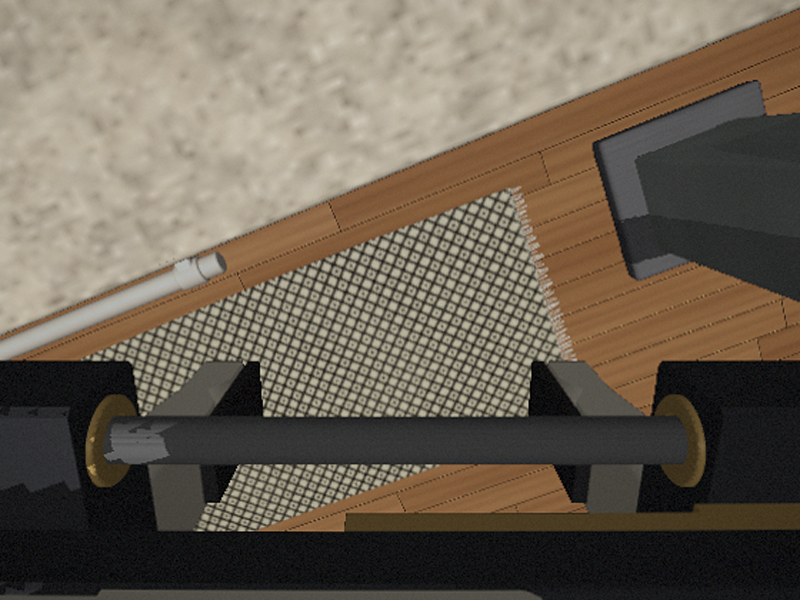

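In the top view (800 px scale), three things could be the jar:
- (549,319): amber body with a grey lid. This fits the description.
- (602,333): the all-blue look-alike.
- (615,270): the clear glass, with no lid.

The warmer is at about (385,315), with the pod on the left. I'll confirm these in an enlarged crop.

```bash
cat > h.py <<'E'
import numpy as np,cv2,pickle
from scipy.spatial.transform import Rotation as R
def cam(c,s=None):
    # returns Rwc (cam->world), pos
    if "rvec" in c:
        Rm=cv2.Rodrigues(np.array(c["rvec"],float))[0];return Rm.T,-Rm.T@np.array(c["tvec"]).ravel()
    T=np.array(c["T_tool_cam"]);Rt=R.from_euler("xyz",s["eef_rot"],degrees=True).as_matrix()
    return Rt@T[:3,:3],Rt@T[:3,3]+s["tcp_pos"]
def ray(c,uv,s=None):
    K=np.array(c["intrinsics"]);uv=np.atleast_2d(uv).astype(float)
    d=(uv-[K[0,2],K[1,2]])/[K[0,0],K[1,1]]
    x=d.copy()
    for _ in range(20): x=d/(1+c["k1"]*(x**2).sum(1,keepdims=True))
    Rw,p=cam(c,s);return p,np.c_[x,np.ones(len(x))]@Rw.T
def onz(c,uv,z,s=None):
    p,d=ray(c,uv,s);return p+d*((z-p[2])/d[:,2:])
def proj(c,P,s=None):
    Rw,p=cam(c,s);q=(np.atleast_2d(P)-p)@Rw;x=q[:,:2]/q[:,2:];x=x*(1+c["k1"]*(x**2).sum(1,keepdims=True))
    K=np.array(c["intrinsics"]);return x*[K[0,0],K[1,1]]+[K[0,2],K[1,2]]
def tri(c1,u1,c2,u2,s1=None,s2=None):
    p,d=ray(c1,u1,s1);q,e=ray(c2,u2,s2);d=d[0];e=e[0]
    A=np.c_[d,-e];t=np.linalg.lstsq(A,q-p,rcond=None)[0];a=p+t[0]*d;b=q+t[1]*e;return (a+b)/2,np.linalg.norm(a-b)
E
python3 - <<'E'
import pickle,cv2,numpy as np
t=pickle.load(open("top0.pkl","rb"))["color"];s=pickle.load(open("scene0.pkl","rb"))["color"]
def crop(im,x,y,w,h,f,n): cv2.imwrite(n,cv2.resize(im[y:y+h,x:x+w,::-1],None,fx=f,fy=f,interpolation=cv2.INTER_CUBIC))
crop(t,205,175,130,90,6,"pics/t1.png");crop(s,255,170,80,105,5.7,"pics/s1.png")
a=cv2.resize(t[170:260,360:460,::-1],None,fx=4,fy=4,interpolation=cv2.INTER_CUBIC)
b=cv2.resize(s[90:180,300:400,::-1],None,fx=4,fy=4,interpolation=cv2.INTER_CUBIC)
cv2.imwrite("pics/jar1.png",np.hstack([a,b]))
E
```

```text
(no output)
```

View pics/t1.png

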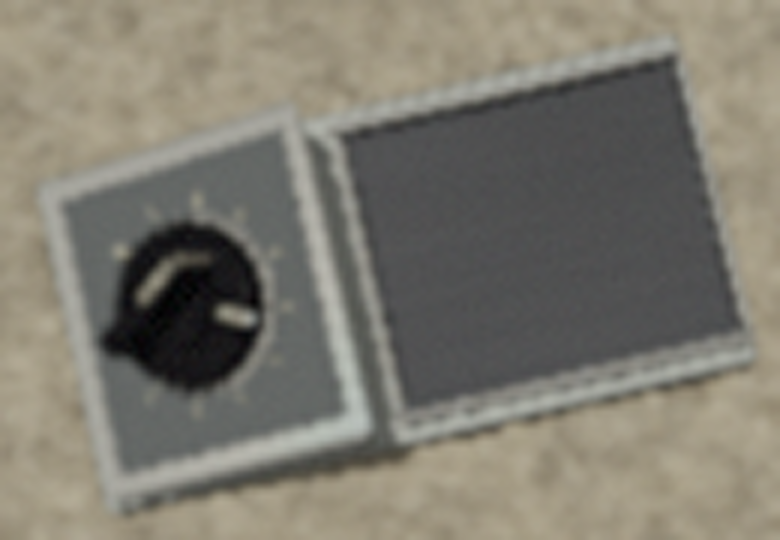

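View pics/s1.png

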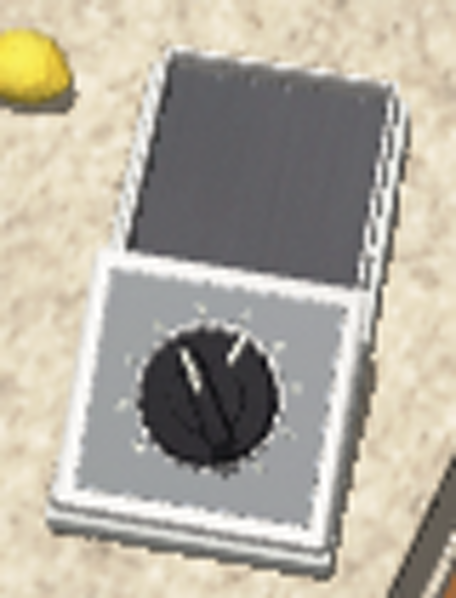

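View pics/jar1.png

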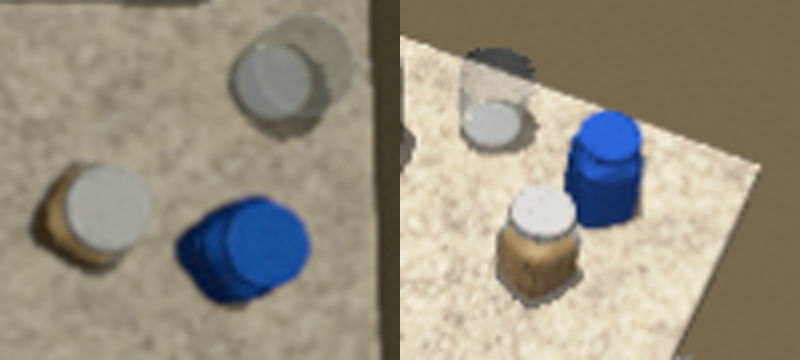

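The jar is confirmed: amber body and grey lid, with the lid at (387,222) in top and (435.8,142.5) in scene, at native scale. The inner pointer is the white line on the bar. The outer pointer is the line at the rim.

Run:
```python
from h import *
t=pickle.load(open("top0.pkl","rb"));s=pickle.load(open("scene0.pkl","rb"))
T=lambda x,y:(x/6+205,y/6+175)
S=lambda x,y:(x/5.7+255,y/5.7+170)
np.set_printoptions(precision=4,suppress=True)
print("jar tri",tri(t,(387,222),s,(435.8,142.5)),onz(t,(387,222),.11),onz(s,(435.8,142.5),.11))
# lid ellipse mask
for c,n,(x,y) in((t,"t",(387,222)),(s,"s",(436,142))):
    hsv=cv2.cvtColor(c["color"],cv2.COLOR_RGB2HSV);m=((hsv[...,1]<45)&(hsv[...,2]>110)).astype(np.uint8)
    m=cv2.morphologyEx(m,cv2.MORPH_OPEN,np.ones((3,3)));k,l,st,ce=cv2.connectedComponentsWithStats(m)
    i=l[y,x];print(n,i,st[i],ce[i],onz(c,ce[i],.11))
print("pod up t",onz(t,[T(293,112),T(368,435)],.116));print("pod lo t",onz(t,[T(42,188),T(118,500)],.042))
print("pod up s",onz(s,[S(100,255),S(365,298)],.116));print("pod lo s",onz(s,[S(52,495),S(325,550)],.042))
print("plate inner rear-right/front rail",onz(t,[T(678,45),T(752,345)],.05))
print("scene rail right rear/front outer",onz(s,[S(172,50),S(405,88)],.05))
```

```text
jar tri (array([ 0.2687, -0.1168,  0.5281]), np.float64(0.31198112175621384)) [[ 0.4674 -0.2662  0.11  ]] [[ 0.1079 -0.4467  0.11  ]]
t 114 [376 210  24  23 429] [387.5991 221.0256] [[ 0.4704 -0.268   0.11  ]]
s 0 [     0      0    560    420 169988] [319.1518 208.6061] [[0.4029 0.0355 0.11  ]]
pod up t [[0.5406 0.1303 0.116 ]
 [0.383  0.0885 0.116 ]]
pod lo t [[0.5094 0.2644 0.042 ]
 [0.3489 0.2177 0.042 ]]
pod up s [[0.5392 0.1334 0.116 ]
 [0.3799 0.0901 0.116 ]]
pod lo s [[0.51   0.2616 0.042 ]
 [0.3433 0.2221 0.042 ]]
plate inner rear-right/front rail [[ 0.5926 -0.0655  0.05  ]
 [ 0.4368 -0.1057  0.05  ]]
scene rail right rear/front outer [[ 0.5855 -0.065   0.05  ]
 [ 0.4314 -0.1055  0.05  ]]
```

Run:
```python
from h import *
np.set_printoptions(precision=4,suppress=True)
t=pickle.load(open("top0.pkl","rb"));s=pickle.load(open("scene0.pkl","rb"))
print("jar tri",tri(t,(387.3,221.6),s,(335.8,142.5)),onz(t,[(387.3,221.6)],.11),onz(s,(335.8,142.5),.11))
a=lambda x,y:(x/4+360,y/4+170)
b=lambda x,y:((x-400)/4+300,y/4+90)
print("blue",onz(t,a(265,243),.11),onz(s,b(610,135),.11)); print("glass base",onz(t,a(270,80),.005),onz(s,b(492,122),.005))
# knobs: pointers
T=lambda x,y:(x/6+205,y/6+175)
S=lambda x,y:(x/5.7+255,y/5.7+170)
print("outer ptr",tri(t,T(237,317),s,S(238,347)));print("inner line",tri(t,T(157,280),s,S(191,370)),tri(t,T(140,300),s,S(184,352)))
o=np.array([.469,.081,0]);y=np.array([-.2504,.9681,0]);x=np.array([.9681,.2504,0])
```

```text
jar tri (array([ 0.4664, -0.267 ,  0.1118]), np.float64(0.004209429733888233)) [[ 0.4686 -0.2671  0.11  ]] [[ 0.4647 -0.2688  0.11  ]]
blue [[ 0.4442 -0.3845  0.11  ]] [[ 0.4411 -0.3881  0.11  ]]
glass base [[ 0.5873 -0.43    0.005 ]] [[ 0.5848 -0.4405  0.005 ]]
outer ptr (array([0.4373, 0.1539, 0.1141]), np.float64(0.0029082316850478004))
inner line (array([0.4517, 0.1912, 0.1365]), np.float64(0.003809623514897586)) (array([0.446 , 0.1968, 0.1691]), np.float64(0.010795829646518346))
```

```bash
cat >> h.py <<'E'
np.set_printoptions(precision=4,suppress=True)
def inc(pos,rpy=None,Rm=None):
    "increment from present commanded pose approx = measured"
    from plant import r
    s=r.get_state();R0=R.from_euler("xyz",s["eef_rot"],degrees=True)
    Rg=R.from_matrix(Rm) if Rm is not None else R.from_euler("xyz",rpy,degrees=True)
    print("t",s["time_s"],"inc",np.round(R0.inv().apply(np.array(pos)-s["tcp_pos"]),4),np.round((R0.inv()*Rg).as_rotvec(),4))
def look(n,name):
    from plant import r
    s=r.get_state();c=r.capture(n);pickle.dump((s,c),open(name+".pkl","wb"))
    cv2.imwrite("pics/"+name+".png",cv2.resize(c["color"][:,:,::-1],(800,600),interpolation=cv2.INTER_CUBIC));return s,c
E
python3 - <<'E'
from h import *
t=pickle.load(open("top0.pkl","rb"))
print(onz(t,np.array([(475,236),(500,240),(585,240),(610,215)])*.7,0),onz(t,np.array([(475,200),(605,205)])*.7,.18))
inc([.42,.30,.33],[180,0,-60])
inc([.42,.20,.33],[180,0,-60])
E
```

```text
[[ 0.6618 -0.1173  0.    ]
 [ 0.6541 -0.175   0.    ]
 [ 0.6603 -0.373   0.    ]
 [ 0.7222 -0.4341  0.    ]] [[ 0.6916 -0.093   0.18  ]
 [ 0.6903 -0.3575  0.18  ]]
t 0.15 inc [ 0.2788  0.2404 -0.1374] [ 0.0012 -0.0006  0.6673]
t 0.15 inc [ 0.3159  0.3333 -0.1373] [ 0.0012 -0.0006  0.6673]
```

>>> step_arm([
  [[0.3, 0.32, -0.135], [0, 0, 0.667], 0],
  [[0.3, 0.32, -0.135], [0, 0, 0.667], 0],
  [[0.3, 0.32, -0.135], [0, 0, 0.667], 0],
  [[0.3, 0.32, -0.135], [0, 0, 0.667], 0],
  [[0.3, 0.32, -0.135], [0, 0, 0.667], 0],
  [[0.3, 0.32, -0.135], [0, 0, 0.667], 0],
  [[0.3, 0.32, -0.135], [0, 0, 0.667], 0],
  [[0.3, 0.32, -0.135], [0, 0, 0.667], 0],
  [[0.3, 0.32, -0.135], [0, 0, 0.667], 0],
  [[0.3, 0.32, -0.135], [0, 0, 0.667], 0],
])

```text
time_s: 1.15
tcp_pos: [0.4115, 0.2151, 0.3303]
eef_rot: [-179.8, 0.0, -60.1]
contact_force: [0.9, 1.0, 0.5]
gripper_width: 0.0874
```

Run:
```python
from h import *
s,c=look("wrist","w1");print(s["tcp_pos"],s["eef_rot"],s["joints"],s["qd"],s["contact_force"])
```

```text
[0.4115 0.2151 0.3303] [-179.8059    0.0152  -60.1431] [ 52.0521  -3.685  -10.7995   0.0597 -82.7    -22.2028] [-7.0391  0.3255  1.0058 -1.2562 -1.1895  5.8477] [0.885  0.9877 0.5328]
```

View pics/w1.png

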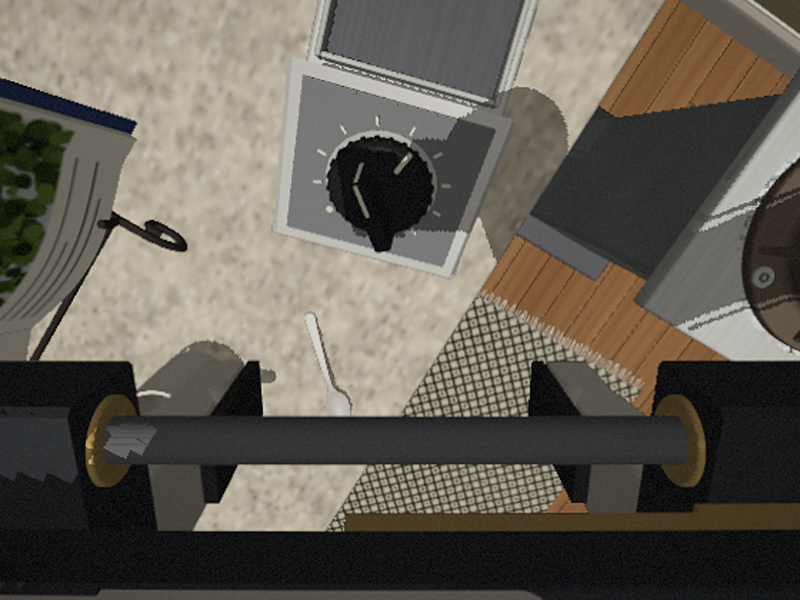

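The wrist view shows the pod, with the knobs centred near (383,188), the inner pointer line running from the bar at about (360,185), and the outer pointer at (403,162). The plate is beyond it. I'll move to the jar first.

Run:
```python
from h import *
inc([.467,-.2,.25],[180,0,-90])
```

```text
t 1.2 inc [0.3885 0.1589 0.079 ] [-0.0025  0.0012  0.5209]
```

>>> step_arm([
  [[0.388, 0.159, 0.08], [0, 0, 0.521], 0],
  [[0.388, 0.159, 0.08], [0, 0, 0.521], 0],
  [[0.388, 0.159, 0.08], [0, 0, 0.521], 0],
  [[0.388, 0.159, 0.08], [0, 0, 0.521], 0],
  [[0.388, 0.159, 0.08], [0, 0, 0.521], 0],
  [[0.388, 0.159, 0.08], [0, 0, 0.521], 0],
  [[0.388, 0.159, 0.08], [0, 0, 0.521], 0],
  [[0.388, 0.159, 0.08], [0, 0, 0.521], 0],
  [[0.388, 0.159, 0.08], [0, 0, 0.521], 0],
  [[0.388, 0.159, 0.08], [0, 0, 0.521], 0],
])

```text
time_s: 2.2
tcp_pos: [0.4663, -0.1989, 0.2456]
eef_rot: [179.8, 0.0, -90.0]
contact_force: [-1.1, 0.0, 0.4]
gripper_width: 0.0871
```

>>> step_arm([
  [[0, 0, 0], [0, 0, 0], 0],
  [[0, 0, 0], [0, 0, 0], 0],
])

```text
time_s: 2.4
tcp_pos: [0.4669, -0.1961, 0.2478]
eef_rot: [180.0, 0.0, -89.8]
contact_force: [-0.1, 0.9, 0.0]
gripper_width: 0.0878
```

Run:
```python
from h import *
s,c=look("wrist","w2");print(s["tcp_pos"],s["eef_rot"],s["joints"],s["qd"],s["contact_force"])
```

```text
[ 0.4669 -0.1961  0.2478] [179.9821   0.0139 -89.782 ] [ -0.5374   2.5709 -15.0503  -0.0143 -72.3968   0.7597] [ 0.6943 -0.86    0.1022  0.0942 -0.0256  0.2107] [-0.0614  0.8615  0.0093]
```

View pics/w2.png

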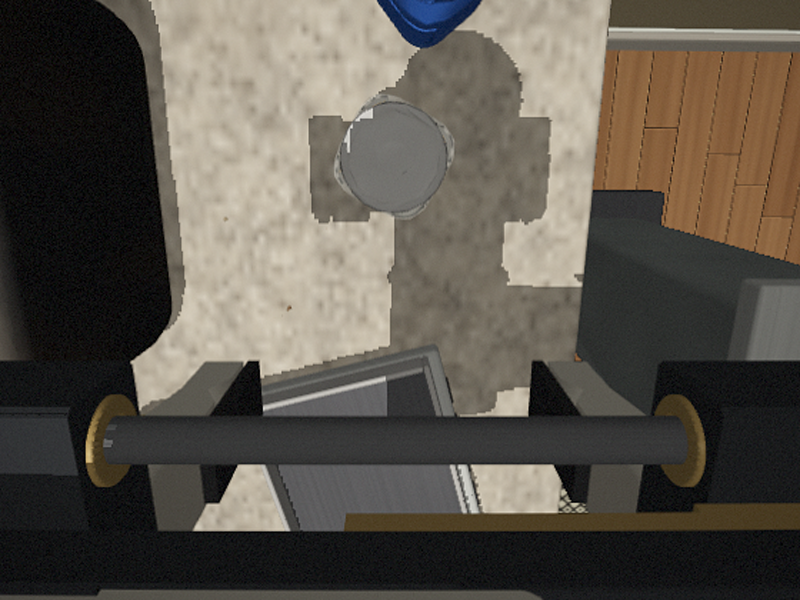

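The lid is at about (396,157) in the wrist view, a circle of radius about 52 px.

Run:
```python
from h import *
s,c=pickle.load(open("w2.pkl","rb"))
f=.7
p=onz(c,[(395.5*f,157*f)],.11,s);print(p, onz(c,np.array([(343,157),(447,157),(395,105),(395,211)])*f,.11,s))
print("toaster edge",onz(c,np.array([(170,200),(175,290)])*f,.19,s),"rail corner",onz(c,[(437*f,348*f)],.05,s))
inc([p[0,0],p[0,1],.055],[180,0,-90])
```

```text
[[ 0.4672 -0.2673  0.11  ]] [[ 0.4987 -0.2672  0.11  ]
 [ 0.4362 -0.2674  0.11  ]
 [ 0.4676 -0.2968  0.11  ]
 [ 0.4674 -0.2351  0.11  ]]
toaster edge [[ 0.5723 -0.2488  0.19  ]
 [ 0.5747 -0.2055  0.19  ]] rail corner [[ 0.4339 -0.1218  0.05  ]]
t 2.45 inc [0.0714 0.0001 0.193 ] [-0.0002  0.0002  0.0044]
```

Run:
```python
from h import *
s,c=pickle.load(open("w2.pkl","rb"));t=pickle.load(open("top0.pkl","rb"));sc=pickle.load(open("scene0.pkl","rb"))
f=.7
for z in(0,.05,.1,.15,.2):print(z,onz(c,np.array([(172,250)])*f,z,s)[0],onz(t,np.array([(540,240)])*f,z)[0],onz(sc,np.array([(390,238),(428,180),(428,140)])*f,z)[:,:2].tolist())
```

```text
0 [ 0.6549 -0.1899  0.    ] [ 0.657  -0.2676  0.    ] [[0.6706912349785956, -0.1285585388177769], [0.66429291172837, -0.37143431956834794], [0.733710293912059, -0.5217343100296962]]
0.05 [ 0.6336 -0.1992  0.05  ] [ 0.6448 -0.2553  0.05  ] [[0.6535325684529281, -0.09636122937687652], [0.6473425101818435, -0.3313314202668468], [0.714500361377943, -0.47673915643685405]]
0.1 [ 0.6123 -0.2085  0.1   ] [ 0.6327 -0.243   0.1   ] [[0.6363739019272607, -0.06416391993597625], [0.6303921086353169, -0.29122852096534546], [0.6952904288438273, -0.4317440028440124]]
0.15 [ 0.591  -0.2178  0.15  ] [ 0.6206 -0.2307  0.15  ] [[0.6192152354015933, -0.03196661049507599], [0.6134417070887903, -0.25112562166384433], [0.6760804963097116, -0.3867488492511707]]
0.2 [ 0.5697 -0.2271  0.2   ] [ 0.6085 -0.2184  0.2   ] [[0.6020565688759258, 0.0002306989458242814], [0.5964913055422637, -0.21102272236234298], [0.6568705637755958, -0.3417536956583288]]
```

>>> step_arm([
  [[0.071, 0, 0.04], [0, 0, 0.004], 0],
  [[0.071, 0, 0.07], [0, 0, 0.004], 0],
  [[0.071, 0, 0.1], [0, 0, 0.004], 0],
  [[0.071, 0, 0.13], [0, 0, 0.004], 0],
  [[0.071, 0, 0.16], [0, 0, 0.004], 0],
  [[0.071, 0, 0.18], [0, 0, 0.004], 0],
  [[0.071, 0, 0.193], [0, 0, 0.004], 0],
  [[0.071, 0, 0.193], [0, 0, 0.004], 0],
  [[0.071, 0, 0.193], [0, 0, 0.004], 0],
])

```text
time_s: 3.35
tcp_pos: [0.4676, -0.2674, 0.0556]
eef_rot: [-180.0, -0.0, -90.0]
contact_force: [-0.1, -0.3, 0.9]
gripper_width: 0.0878
```

>>> step_arm([
  [[0, 0, 0], [0, 0, 0], 0.15],
  [[0, 0, 0], [0, 0, 0], 0.25],
  [[0, 0, 0], [0, 0, 0], 0.3],
  [[0, 0, 0], [0, 0, 0], 0.4],
  [[0, 0, 0], [0, 0, 0], 0.4],
  [[0, 0, 0], [0, 0, 0], 0.4],
  [[0, 0, 0], [0, 0, 0], 0.4],
], force=30)

```text
time_s: 4.05
tcp_pos: [0.4681, -0.2682, 0.0557]
eef_rot: [-179.9, -0.0, -90.0]
contact_force: [4.0, 3.1, 5.7]
gripper_width: 0.0688
```

>>> step_arm([
  [[0, 0, -0.01], [0, 0, 0], 0.4],
  [[0, 0, -0.03], [0, 0, 0], 0.4],
  [[0, 0, -0.06], [0, 0, 0], 0.4],
  [[0, 0, -0.09], [0, 0, 0], 0.4],
  [[0, 0, -0.11], [0, 0, 0], 0.4],
  [[0, 0, -0.12], [0, 0, 0], 0.4],
  [[0, 0, -0.12], [0, 0, 0], 0.4],
  [[0, 0, -0.12], [0, 0, 0], 0.4],
])

```text
time_s: 4.85
tcp_pos: [0.4656, -0.2676, 0.1734]
eef_rot: [179.8, 0.1, -90.1]
contact_force: [-0.1, -1.1, -5.5]
gripper_width: 0.0692
```

Run:
```python
from h import *
s,c=look("wrist","w3");look("scene","s3");print(s["tcp_pos"],s["eef_rot"],s["contact_force"],s["gripper_width"],s["joints"])
o=np.array([.469,.081,0]);
inc([.489,.003,.19],[180,0,-90]);inc([.489,.003,.19],[180,0,-75.5])
```

```text
[ 0.4656 -0.2676  0.1734] [179.8498   0.0688 -90.0908] [-0.0851 -1.1082 -5.4658] 0.06919502242494223 [ -8.9991   8.4965 -18.2408  -0.05   -63.4217   8.9309]
t 4.95 inc [-0.2707 -0.0229 -0.0166] [ 0.0031  0.001  -0.0013]
t 4.95 inc [-0.2707 -0.0229 -0.0166] [ 0.003   0.0014 -0.2544]
```

View pics/w3.png

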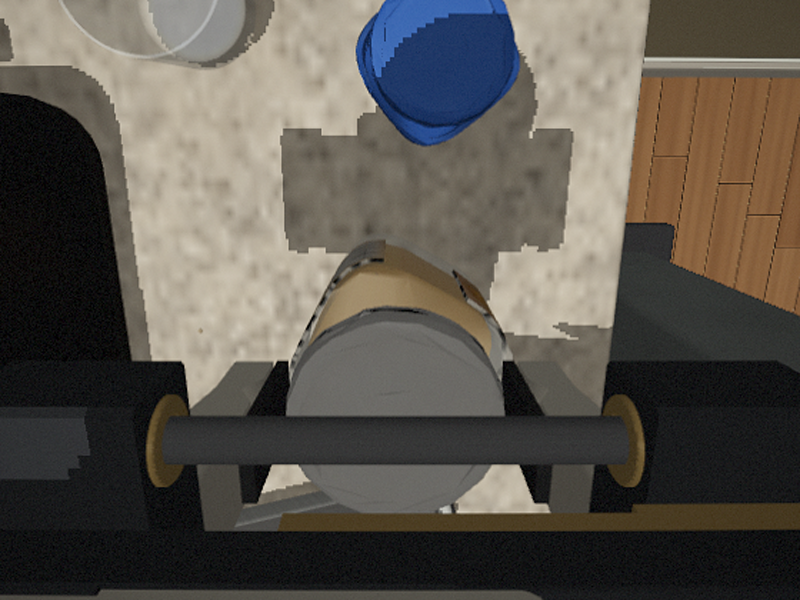

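>>> step_arm([
  [[-0.02, -0.002, -0.016], [0, 0, -0.02], 0.4],
  [[-0.055, -0.005, -0.016], [0, 0, -0.06], 0.4],
  [[-0.095, -0.009, -0.016], [0, 0, -0.1], 0.4],
  [[-0.135, -0.012, -0.016], [0, 0, -0.14], 0.4],
  [[-0.175, -0.015, -0.016], [0, 0, -0.18], 0.4],
  [[-0.215, -0.018, -0.016], [0, 0, -0.21], 0.4],
  [[-0.245, -0.021, -0.016], [0, 0, -0.24], 0.4],
  [[-0.263, -0.022, -0.016], [0, 0, -0.25], 0.4],
  [[-0.27, -0.023, -0.016], [0, 0, -0.254], 0.4],
  [[-0.27, -0.023, -0.016], [0, 0, -0.254], 0.4],
])

```text
time_s: 5.95
tcp_pos: [0.4898, 0.0024, 0.1901]
eef_rot: [179.9, -0.0, -75.4]
contact_force: [-1.4, -0.3, -5.4]
gripper_width: 0.0683
```

Run:
```python
from h import *
s,c=look("top","t4");look("scene","s4");print(s["tcp_pos"],s["eef_rot"],s["contact_force"],s["gripper_width"])
a=cv2.imread("pics/t4.png")[200:420,260:620];b=cv2.imread("pics/s4.png")[200:420,300:540]
cv2.imwrite("pics/c4.png",cv2.resize(np.hstack([a,b]),None,fx=1.33,fy=1.33))
```

```text
[0.4898 0.0024 0.1901] [179.9026  -0.0068 -75.4295] [-1.412  -0.337  -5.3746] 0.06827191443879732
```

View pics/c4.png

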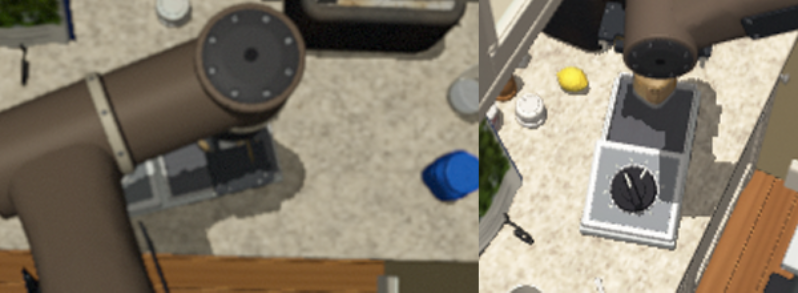

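The jar hangs over the plate, clear of the rail. Now I'll lower it, slowing down near contact.

>>> step_arm([
  [[0, 0, 0.01], [0, 0, 0], 0.4],
  [[0, 0, 0.03], [0, 0, 0], 0.4],
  [[0, 0, 0.05], [0, 0, 0], 0.4],
  [[0, 0, 0.07], [0, 0, 0], 0.4],
  [[0, 0, 0.083], [0, 0, 0], 0.4],
  [[0, 0, 0.09], [0, 0, 0], 0.4],
  [[0, 0, 0.094], [0, 0, 0], 0.4],
  [[0, 0, 0.096], [0, 0, 0], 0.4],
  [[0, 0, 0.098], [0, 0, 0], 0.4],
  [[0, 0, 0.098], [0, 0, 0], 0.4],
])

```text
time_s: 7.05
tcp_pos: [0.4904, 0.002, 0.0932]
eef_rot: [-180.0, 0.0, -75.5]
contact_force: [-0.5, 0.1, -5.8]
gripper_width: 0.0683
```

>>> step_arm([
  [[0, 0, 0.001], [0, 0, 0], 0.4],
  [[0, 0, 0.002], [0, 0, 0], 0.4],
  [[0, 0, 0.003], [0, 0, 0], 0.4],
  [[0, 0, 0.004], [0, 0, 0], 0.4],
  [[0, 0, 0.004], [0, 0, 0], 0.4],
])

```text
time_s: 7.55
tcp_pos: [0.4901, 0.0019, 0.0888]
eef_rot: [180.0, 0.0, -75.5]
contact_force: [0.5, 0.6, -5.2]
gripper_width: 0.0686
```

>>> step_arm([
  [[0, 0, 0.0005], [0, 0, 0], 0.4],
  [[0, 0, 0.001], [0, 0, 0], 0.4],
  [[0, 0, 0.0015], [0, 0, 0], 0.4],
  [[0, 0, 0.002], [0, 0, 0], 0.4],
  [[0, 0, 0.002], [0, 0, 0], 0.4],
])

```text
time_s: 8.05
tcp_pos: [0.4906, 0.0016, 0.0875]
eef_rot: [-180.0, -0.0, -75.5]
contact_force: [0.2, -3.5, 0.8]
gripper_width: 0.0685
```

It's in contact: the 5.4 N weight is now off the wrist. Releasing gently.

>>> step_arm([
  [[0, 0, 0], [0, 0, 0], 0.25],
  [[0, 0, 0], [0, 0, 0], 0.22],
  [[0, 0, 0], [0, 0, 0], 0.2],
  [[0, 0, 0], [0, 0, 0], 0.18],
  [[0, 0, 0], [0, 0, 0], 0.14],
  [[0, 0, 0], [0, 0, 0], 0.08],
  [[0, 0, 0], [0, 0, 0], 0],
  [[0, 0, 0], [0, 0, 0], 0],
  [[0, 0, 0], [0, 0, 0], 0],
], force=5)

```text
time_s: 8.95
tcp_pos: [0.4901, 0.002, 0.0869]
eef_rot: [180.0, 0.0, -75.5]
contact_force: [-0.4, -0.1, 0.6]
gripper_width: 0.0872
```

>>> step_arm([
  [[0, 0, -0.01], [0, 0, 0], 0],
  [[0, 0, -0.03], [0, 0, 0], 0],
  [[0, 0, -0.06], [0, 0, 0], 0],
  [[0, 0, -0.1], [0, 0, 0], 0],
  [[0, 0, -0.14], [0, 0, 0], 0],
  [[0, 0, -0.18], [0, 0, 0], 0],
  [[0, 0, -0.21], [0, 0, 0], 0],
  [[0, 0, -0.22], [0, 0, 0], 0],
])

```text
time_s: 9.75
tcp_pos: [0.4914, 0.0019, 0.3116]
eef_rot: [-179.6, -0.0, -75.5]
contact_force: [0.3, 0.8, 1.3]
gripper_width: 0.0876
```

Run:
```python
from h import *
s,c=look("wrist","w5");look("scene","s5");print(s["tcp_pos"],s["eef_rot"],s["contact_force"],s["gripper_width"],s["joints"])
inc([.43,.14,.3],[180,0,-75.5])
```

```text
[0.4914 0.0019 0.3116] [-179.6414   -0.0098  -75.4959] [0.3046 0.8307 1.3317] 0.08759352271029974 [ 23.2578  -0.7057 -10.3138   0.0653 -80.039   -8.7648]
t 9.85 inc [-0.1487  0.0243  0.009 ] [-0.0036  0.0003 -0.    ]
```

View pics/w5.png

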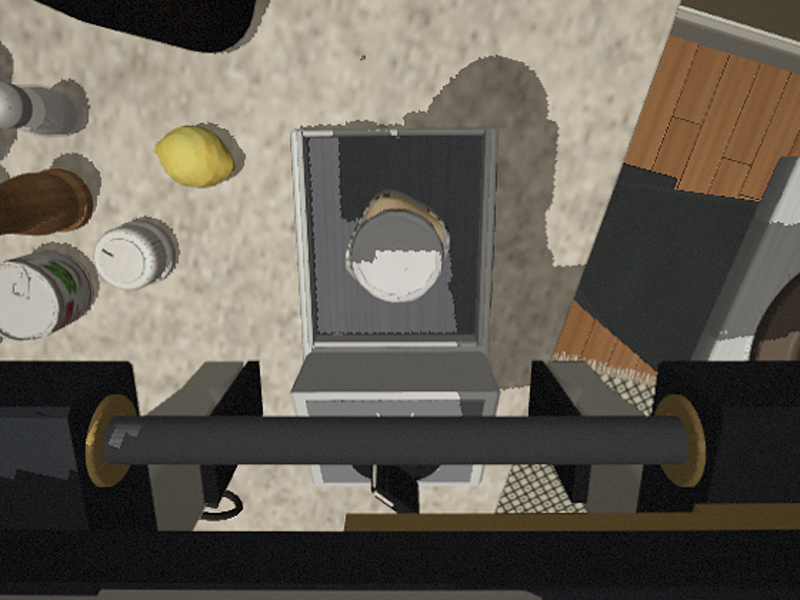

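The jar stands upright near the middle of the plate, with its lid at (400,255) and clear of the rails on all sides. Next I'll refine the warmer's pose and set up a view along the knob axis.

Run:
```python
from h import *
s,c=pickle.load(open("w5.pkl","rb"))
f=.7
P=onz(c,np.array([(293,131),(496,130),(490,346),(305,348)])*f,.05,s);print(P)
Q=onz(c,np.array([(292,391),(499,390)])*f,.116,s);print(Q)
print("lens",[np.linalg.norm(P[i]-P[(i+1)%4]) for i in range(4)],np.linalg.norm(Q[0]-Q[1]))
d=P[0]-P[1]+P[3]-P[2];print("yaw",np.degrees(np.arctan2(d[1],d[0])));d=Q[0]-Q[1];print(np.degrees(np.arctan2(d[1],d[0])))
print("centre",P.mean(0),Q.mean(0), "jar lid", onz(c,[(402*f,256*f)],.14,s))
```

```text
[[ 0.5964 -0.0643  0.05  ]
 [ 0.436  -0.1065  0.05  ]
 [ 0.3848  0.0743  0.05  ]
 [ 0.5481  0.1188  0.05  ]]
[[0.5451 0.1299 0.116 ]
 [0.3849 0.0871 0.116 ]]
lens [np.float64(0.16585530849915525), np.float64(0.18793834682689098), np.float64(0.1691919989774149), np.float64(0.18942675394184327)] 0.16579821245680074
yaw 15.004117661845797
14.929906432639772
centre [0.4913 0.0056 0.05  ] [0.465  0.1085 0.116 ] jar lid [[ 0.4889 -0.0031  0.14  ]]
```

```bash
cat >> h.py <<'E'
yw=np.radians(14.9);WX=np.array([np.cos(yw),np.sin(yw),0]);WY=np.array([-np.sin(yw),np.cos(yw),0]);WZ=np.array([0,0,1.]);W0=np.array([.4715,.0815,0])
a28=np.radians(28);N=np.sin(a28)*WY+np.cos(a28)*WZ;U=-np.cos(a28)*WY+np.sin(a28)*WZ;RT=-WX
def clock(phi): # direction in panel, phi rad clockwise from up
    return np.cos(phi)*U+np.sin(phi)*RT
def toolR(phi): # tool z=-N, x = clock(phi)
    z=-N;x=clock(phi);return np.c_[x,np.cross(z,x),z]
E
python3 - <<'E'
from h import *
K=W0+.1*WY+.079*WZ+.05*N;print(K)
g=K+.13*N-.06*U;print(g,R.from_matrix(toolR(0)).as_euler("xyz",degrees=True))
inc(g,Rm=toolR(0))
E
```

```text
[0.4398 0.2008 0.1231]
[0.4104 0.311  0.2098] [180.  -28.  -75.1]
t 9.85 inc [-0.3192  0.0008  0.0993] [-0.0018  0.489  -0.0078]
```

>>> step_arm([
  [[-0.04, 0, 0.0], [0, 0.05, 0], 0],
  [[-0.08, 0, 0.01], [0, 0.12, 0], 0],
  [[-0.12, 0, 0.02], [0, 0.2, 0], 0],
  [[-0.16, 0, 0.03], [0, 0.28, 0], 0],
  [[-0.2, 0, 0.045], [0, 0.35, 0], 0],
  [[-0.24, 0, 0.06], [0, 0.42, 0], 0],
  [[-0.28, 0, 0.08], [0, 0.47, 0], 0],
  [[-0.31, 0, 0.095], [0, 0.489, 0], 0],
  [[-0.319, 0, 0.099], [0, 0.489, 0], 0],
  [[-0.319, 0, 0.099], [0, 0.489, 0], 0],
])

```text
time_s: 10.85
tcp_pos: [0.4095, 0.311, 0.2058]
eef_rot: [179.8, -28.2, -75.3]
contact_force: [0.6, -0.6, -0.2]
gripper_width: 0.0878
```

>>> step_arm([
  [[0, 0, 0], [0, 0, 0], 0],
  [[0, 0, 0], [0, 0, 0], 0],
])

```text
time_s: 11.05
tcp_pos: [0.4107, 0.3097, 0.2087]
eef_rot: [-180.0, -28.0, -75.6]
contact_force: [-0.2, -0.5, -0.3]
gripper_width: 0.0878
```

Run:
```python
from h import *
s,c=look("wrist","w6");print(s["tcp_pos"],s["eef_rot"],s["joints"],s["contact_force"])
```

```text
[0.4107 0.3097 0.2087] [-179.9638  -27.9575  -75.5943] [ 71.414   16.1272 -15.9791  14.9651 -82.1446 -62.256 ] [-0.1785 -0.5017 -0.2873]
```

View pics/w6.png

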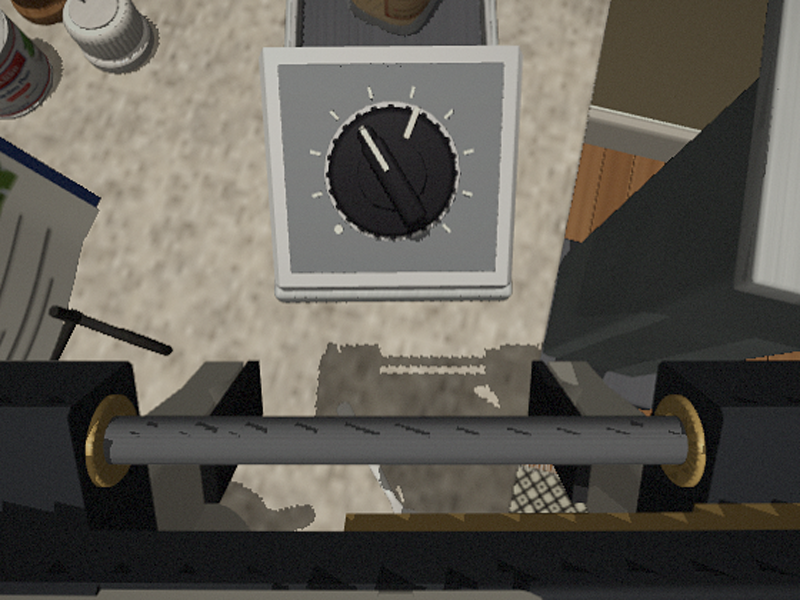

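The view looks square onto the panel. The outer knob is centred near (392,172), the inner white line runs (362,128) to (386,168), and the outer ridge runs (407,136) to (416,110). I'll fit lines to the masks.

```bash
cat >> h.py <<'E'
def onplane(c,uv,s,off): # plane through panel ref, offset off along N
    p,d=ray(c,np.atleast_2d(uv),s);p0=W0+.1*WY+.079*WZ+off*N
    return p+d*(((p0-p)@N)/(d@N))[:,None]
def phi(v): return np.degrees(np.arctan2(v@RT,v@U))
def knob(name):
    s,c=pickle.load(open(name+".pkl","rb"));im=c["color"]
    g=cv2.cvtColor(im,cv2.COLOR_RGB2GRAY)
    return s,c,im,g
E
python3 - <<'E'
from h import *
s,c,im,g=knob("w6")
x0,y0,x1,y1=215,60,335,185
sub=g[y0:y1,x0:x1]
cv2.imwrite("pics/w6c.png",cv2.resize(im[y0:y1,x0:x1,::-1],None,fx=4.8,fy=4.8,interpolation=cv2.INTER_CUBIC))
# dark disc
m=(sub<75).astype(np.uint8);k,l,st,ce=cv2.connectedComponentsWithStats(m);i=l[120-y0,275-x0] or np.argmax(st[1:,4])+1
cnt=max(cv2.findContours((l==i).astype(np.uint8),cv2.RETR_EXTERNAL,cv2.CHAIN_APPROX_NONE)[0],key=cv2.contourArea)
print("disc",st[i],cv2.minEnclosingCircle(cnt),cv2.fitEllipse(cnt))
hull=cv2.convexHull(cnt);hm=cv2.fillPoly(np.zeros_like(sub),[hull],1);hm=cv2.erode(hm,np.ones((3,3)))
b=((sub>130)&(hm>0)).astype(np.uint8);k,l,st,ce=cv2.connectedComponentsWithStats(b)
for i in range(1,k):
    if st[i,4]>6:
        ys,xs=np.where(l==i);L=cv2.fitLine(np.c_[xs,ys].astype(np.float32),cv2.DIST_L2,0,.01,.01).ravel();print(st[i],ce[i]+[x0,y0],L[:2])
E
```

```text
disc [  13   13   92   96 6313] ((61.09370803833008, 61.644168853759766), 49.34263610839844) ((58.86132049560547, 61.87730026245117), (87.43888092041016, 92.71574401855469), 143.05606079101562)
[68 17 10 20 82] [287.4268  86.4878] [ 0.3517 -0.9361]
[ 37  28  20  32 127] [261.7874 103.9291] [0.5185 0.8551]
[93 88  4  6  9] [309.4444 150.1111] [ 0.557  -0.8305]
```

View pics/w6c.png

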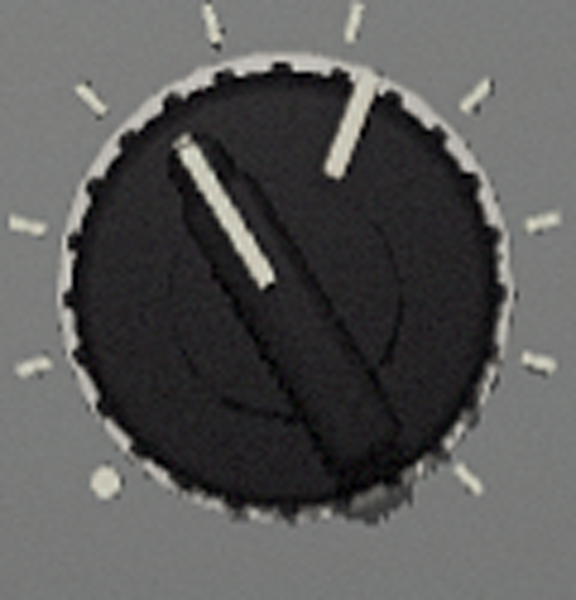

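```bash
cat >> h.py <<'E'
C6=lambda x,y:(x/4.8+215,y/4.8+60)
E
python3 - <<'E'
from h import *
s,c,im,g=knob("w6")
A=onplane(c,C6(285,294),s,0)[0];print("axis at panel",A,"local",(A-W0)@WX,(A-W0)@WY)
marks=onplane(c,[C6(27,225),C6(543,222),C6(33,367),C6(540,362),C6(212,22),C6(355,22),C6(105,483),C6(468,480)],s,0)
print("mark phi",[phi(m-A) for m in marks],[np.linalg.norm(m-A) for m in marks])
# panel frame outer: crop of 800 img corners
f=.7
E=onplane(c,np.array([(263,47),(522,45),(512,287),(275,288)])*f,s,0);print("panel corners local",[((e-W0)@WX,(e-W0)@WY,e[2]) for e in E])
for off in(.010,.014,.016,.018):
    D=onplane(c,[C6(70,288),C6(500,288),C6(285,70),C6(285,512)],s,off);print(off,"diam",np.linalg.norm(D[0]-D[1]),np.linalg.norm(D[2]-D[3]),"centre off",((D[0]+D[1])/2-A)@WX,((D[2]+D[3])/2-A)@U)
for off in(.016,.02):
    o=onplane(c,[C6(335,175),C6(368,85)],s,off);print("outer",off,phi(o[1]-o[0]),phi(o[1]-A),np.linalg.norm(o-A-off*N,axis=1))
for off in(.052,.056):
    o=onplane(c,[C6(265,282),C6(183,143),C6(372,450)],s,off);print("inner",off,phi(o[1]-o[0]),phi(o[1]-o[2]),phi(o[1]-A),np.linalg.norm(o-A-off*N,axis=1),[((q-A)@RT,(q-A)@U) for q in o])
E
```

```text
axis at panel [0.4468 0.1781 0.0792] local 0.001003258390767209 0.09970094206337499
mark phi [np.float64(-74.9282995314466), np.float64(75.20672949595324), np.float64(-105.29013686409948), np.float64(104.97853505664186), np.float64(-14.89032793390952), np.float64(15.295094766591365), np.float64(-135.1541532554962), np.float64(135.17106069323)] [np.float64(0.05337840666383994), np.float64(0.053604007015686475), np.float64(0.05356128546449712), np.float64(0.05388406050329389), np.float64(0.053477778745397435), np.float64(0.05337686767282463), np.float64(0.053617652979424765), np.float64(0.05358141145868724)]
panel corners local [(np.float64(0.08283126680462405), np.float64(0.029561195153968066), np.float64(0.1164529768915975)), (np.float64(-0.08300809573338024), np.float64(0.02950084728253828), np.float64(0.11648506442401729)), (np.float64(-0.08501014858147837), np.float64(0.1708950708898045), np.float64(0.0413044221495818)), (np.float64(0.08610346754480207), np.float64(0.1702559805143936), np.float64(0.041644232529871816))]
0.01 diam 0.08459888013475067 0.08480658775805604 centre off 
[... 407 characters left out ...]
0252190972 [0.0247 0.042 ]
outer 0.02 21.064682895234693 22.24820364141059 [0.0246 0.0417]
inner 0.052 -30.61327740756664 -31.744417567832482 -31.94315102720165 [0.0054 0.0322 0.0293] [(np.float64(-0.0033920429973445456), np.float64(0.004263155235307819)), (np.float64(-0.017058736788061114), np.float64(0.027360055024684)), (np.float64(0.015308120293728708), np.float64(-0.02495559374361975))]
inner 0.056 -30.613277407566606 -31.744417567832475 -31.74764958488447 [0.0055 0.032  0.0287] [(np.float64(-0.003343835382058865), np.float64(0.004407067002941837)), (np.float64(-0.01683812667258655), np.float64(0.027212604204461917)), (np.float64(0.015120429237785598), np.float64(-0.02444309353363842))]
```

Run:
```python
from h import *
s,c,im,g=knob("w6")
A=np.array([.4468,.1781,.0792])
print("outer centroid phi",[phi(onplane(c,(287.43,86.49),s,o)[0]-A) for o in(.014,.017)],"inner centroid",[phi(onplane(c,(261.79,103.93),s,o)[0]-A) for o in(.054,)])
inc(A+.10*N,Rm=toolR(np.radians(-31.4)))
```

```text
outer centroid phi [np.float64(21.18782437304339), np.float64(21.111401013163043)] inner centroid [np.float64(-32.11970758257122)]
t 11.1 inc [ 0.0597 -0.0017  0.0784] [ 0.0029  0.002  -0.5559]
```

>>> step_arm([
  [[0.01, 0, 0.0], [0, 0, -0.1], 0],
  [[0.025, -0.001, 0.01], [0, 0, -0.22], 0],
  [[0.04, -0.001, 0.03], [0, 0, -0.34], 0],
  [[0.055, -0.002, 0.05], [0.001, 0.001, -0.46], 0],
  [[0.06, -0.002, 0.07], [0.003, 0.002, -0.54], 0],
  [[0.06, -0.002, 0.078], [0.003, 0.002, -0.556], 0],
  [[0.06, -0.002, 0.078], [0.003, 0.002, -0.556], 0],
  [[0.06, -0.002, 0.078], [0.003, 0.002, -0.556], 0],
])

```text
time_s: 11.9
tcp_pos: [0.4351, 0.2251, 0.1681]
eef_rot: [164.6, -23.7, -40.5]
contact_force: [-0.2, -0.3, -0.5]
gripper_width: 0.0871
```

Run:
```python
from h import *
s,c=look("wrist","w7");print(s["tcp_pos"],s["eef_rot"],s["joints"],s["contact_force"])
A=np.array([.4468,.1781,.0792])
inc(A+.030*N,Rm=toolR(np.radians(-31.5)))
```

```text
[0.4351 0.2251 0.1681] [164.5578 -23.69   -40.4741] [ 65.8011  13.4707 -26.5302  18.0793 -73.235  -28.3627] [-0.1636 -0.2887 -0.4603]
t 11.95 inc [0.0006 0.0015 0.0713] [-0.0008 -0.001  -0.0019]
```

View pics/w7.png

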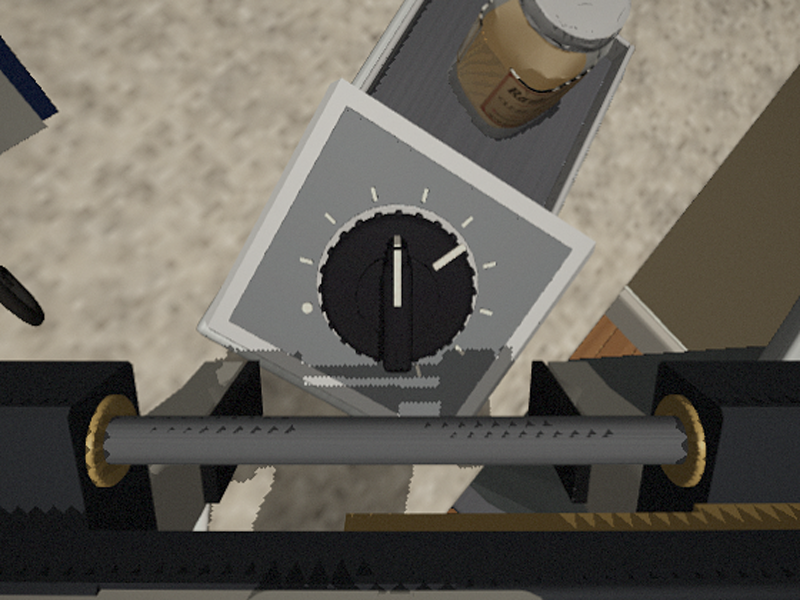

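The bar is exactly upright at x≈397, midway between the fingers (262 and 530). Going in and gripping.

>>> step_arm([
  [[0, 0.001, 0.02], [0, 0, 0], 0],
  [[0, 0.001, 0.04], [0, 0, 0], 0],
  [[0, 0.001, 0.055], [0, 0, 0], 0],
  [[0.001, 0.0015, 0.065], [0, 0, 0], 0],
  [[0.001, 0.0015, 0.071], [0, 0, 0], 0],
  [[0.001, 0.0015, 0.071], [0, 0, 0], 0],
  [[0.001, 0.0015, 0.071], [0, 0, 0], 0],
])

```text
time_s: 12.65
tcp_pos: [0.4433, 0.1913, 0.1059]
eef_rot: [164.5, -23.7, -40.3]
contact_force: [-0.3, 0.5, -0.0]
gripper_width: 0.088
```

>>> step_arm([
  [[0, 0, 0], [0, 0, 0], 0.4],
  [[0, 0, 0], [0, 0, 0], 0.6],
  [[0, 0, 0], [0, 0, 0], 0.75],
  [[0, 0, 0], [0, 0, 0], 0.9],
  [[0, 0, 0], [0, 0, 0], 1],
  [[0, 0, 0], [0, 0, 0], 1],
  [[0, 0, 0], [0, 0, 0], 1],
  [[0, 0, 0], [0, 0, 0], 1],
  [[0, 0, 0], [0, 0, 0], 1],
  [[0, 0, 0], [0, 0, 0], 1],
], force=20)

```text
time_s: 13.65
tcp_pos: [0.4429, 0.1906, 0.1054]
eef_rot: [164.4, -23.7, -40.3]
contact_force: [-0.6, 0.6, 0.5]
gripper_width: 0.0136
```

Run:
```python
from h import *
from plant import r
s=r.get_state();print(s["tcp_pos"],s["eef_rot"],s["contact_force"],s["moment"],s["gripper_width"])
A=np.array([.4468,.1781,.0792]);Rm=R.from_euler("xyz",s["eef_rot"],degrees=True).as_matrix()
d=s["tcp_pos"]-A;print("phi tool",phi(Rm[:,0]),"off",d@N,d@U,d@RT)
```

```text
[0.4429 0.1906 0.1054] [164.4243 -23.664  -40.3174] [-0.6368  0.5745  0.5207] [ 1.4883  0.3758 -0.0023] 0.013649976541143116
phi tool -31.499947984699666 off 0.02929041308419944 0.000710884016984924 0.0005232169308247265
```

>>> step_arm([
  [[0, 0, 0], [0, 0, 0.06], 1],
  [[0, 0, 0], [0, 0, 0.16], 1],
  [[0, 0, 0], [0, 0, 0.27], 1],
  [[0, 0, 0], [0, 0, 0.38], 1],
  [[0, 0, 0], [0, 0, 0.49], 1],
  [[0, 0, 0], [0, 0, 0.6], 1],
  [[0, 0, 0], [0, 0, 0.71], 1],
  [[0, 0, 0], [0, 0, 0.81], 1],
  [[0, 0, 0], [0, 0, 0.89], 1],
  [[0, 0, 0], [0, 0, 0.925], 1],
])

```text
time_s: 14.65
tcp_pos: [0.4429, 0.1906, 0.1054]
eef_rot: [-168.9, -25.9, -99.3]
contact_force: [0.3, -0.9, 0.1]
gripper_width: 0.0007
```

>>> step_arm([
  [[0, 0, 0], [0, 0, 0], 1],
  [[0, 0, 0], [0, 0, 0], 1],
  [[0, 0, 0], [0, 0, 0], 1],
])

```text
time_s: 14.95
tcp_pos: [0.4429, 0.1906, 0.1054]
eef_rot: [-169.0, -26.0, -99.1]
contact_force: [0.0, -0.6, 0.2]
gripper_width: 0.0002
```

Run:
```python
from h import *
s,c=look("wrist","w8");look("scene","s8");print(s["tcp_pos"],s["eef_rot"],s["contact_force"],s["moment"],s["gripper_width"],s["joints"])
A=np.array([.4468,.1781,.0792]);Rm=R.from_euler("xyz",s["eef_rot"],degrees=True).as_matrix()
d=s["tcp_pos"]-A;print("phi tool",phi(Rm[:,0]),"off",d@N,d@U,d@RT)
```

```text
[0.4429 0.1906 0.1054] [-168.96    -25.9832  -99.101 ] [ 0.0336 -0.569   0.2141] [ 1.5745  0.3761 -0.0197] 0.00018232609900026764 [ 63.1077  15.7218 -33.8419  20.4941 -63.6456 -82.6067]
phi tool 21.446979748916746 off 0.0292909305119982 0.0007275775278551015 0.0005200091782693973
```

View pics/w8.png

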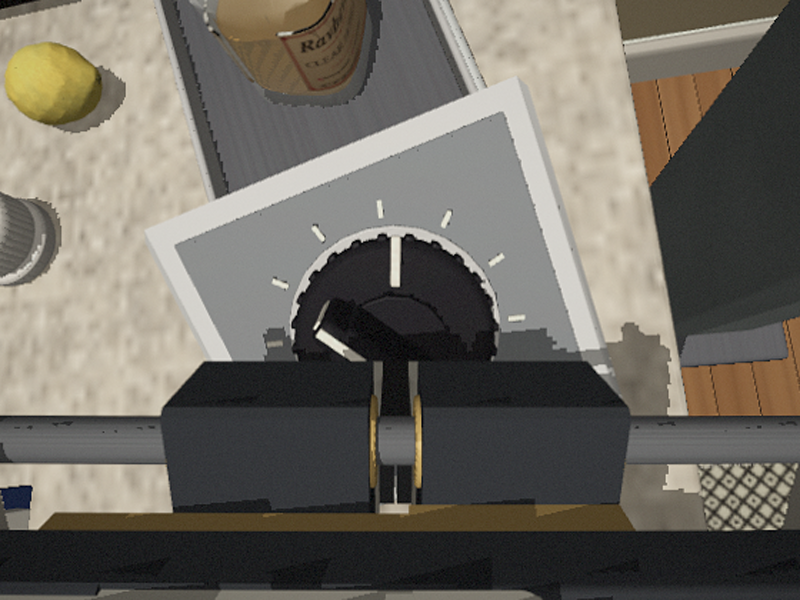

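The fingers closed to 0 mm and the pointer did not turn, so the bar was lost. I need to see where the fingertips are.

Run:
```python
from h import *
s,c=pickle.load(open("w8.pkl","rb"));A=np.array([.4468,.1781,.0792])
print("tcp px800",proj(c,s["tcp_pos"],s)/.7,"A+.014",proj(c,A+.014*N,s)/.7,"A+.054",proj(c,A+.054*N,s)/.7)
b=[A+.054*N+clock(np.radians(-31.5))*q for q in(.032,-.03)];print("bar exp",proj(c,b,s)/.7)
ss,sc=pickle.load(open("s8.pkl","rb"));im=sc["color"][170:270,250:350,::-1];cv2.imwrite("pics/s8c.png",cv2.resize(im,None,fx=5,fy=5,interpolation=cv2.INTER_CUBIC))
w=c["color"][140:265,180:380,::-1];cv2.imwrite("pics/w8c.png",cv2.resize(w,None,fx=4,fy=4,interpolation=cv2.INTER_CUBIC))
```

```text
tcp px800 [[396.231  351.6072]] A+.014 [[395.5994 340.0619]] A+.054 [[395.7939 380.4407]]
bar exp [[318.8322 326.9258]
 [463.8974 427.7407]]
```

View pics/s8c.png

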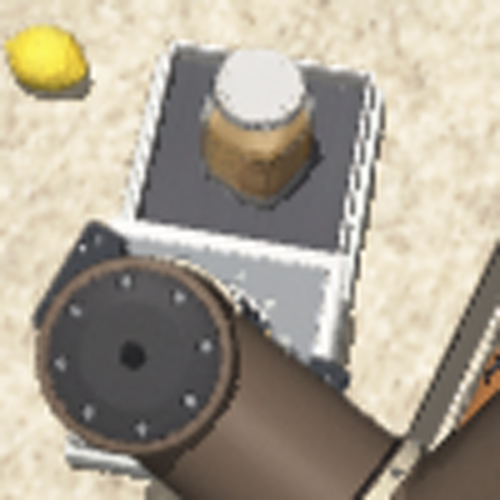

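View pics/w8c.png

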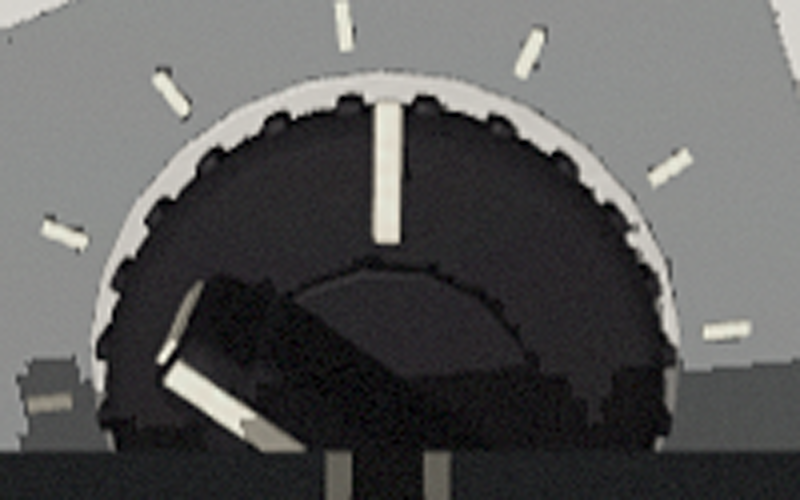

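The bar is unmoved: its line sits at (320,335), about where I projected it. So the fingers shut above it, and the 13.6 mm reading was only them passing through. The wrist pictures agree. In w7, the finger ends at y=362 lie about 0.171 m deep for an 88 mm opening, which puts the tips about 32 mm short of the reported TCP. I'll open, turn back and advance further, watching the force.

>>> step_arm([
  [[0, 0, -0.03], [0, 0, 0], 0.5],
  [[0, 0, -0.03], [0, 0, -0.1], 0],
  [[0, 0, -0.03], [0, 0, -0.22], 0],
  [[0, 0, -0.03], [0, 0, -0.34], 0],
  [[0, 0, -0.03], [0, 0, -0.46], 0],
  [[0, 0, -0.03], [0, 0, -0.58], 0],
  [[0, 0, -0.03], [0, 0, -0.7], 0],
  [[0, 0, -0.03], [0, 0, -0.82], 0],
  [[0, 0, -0.03], [0, 0, -0.925], 0],
  [[0, 0, -0.03], [0, 0, -0.925], 0],
])

```text
time_s: 16.05
tcp_pos: [0.4393, 0.2043, 0.1319]
eef_rot: [164.4, -23.6, -40.2]
contact_force: [-0.2, 0.3, 0.2]
gripper_width: 0.0748
```

>>> step_arm([
  [[0, 0, 0], [0, 0, 0], 0],
  [[0, 0, 0], [0, 0, 0], 0],
])

```text
time_s: 16.25
tcp_pos: [0.4393, 0.2043, 0.1319]
eef_rot: [164.5, -23.7, -40.5]
contact_force: [-0.3, 0.0, -0.2]
gripper_width: 0.0863
```

Run:
```python
from h import *
s,c=look("wrist","w9");print(s["tcp_pos"],s["contact_force"],s["gripper_width"])
A=np.array([.4468,.1781,.0792])
b=[A+.054*N+clock(np.radians(-31.5))*q for q in(.032,-.03)];print("bar exp",proj(c,b,s)/.7)
w=c["color"][150:360,100:460,::-1];cv2.imwrite("pics/w9c.png",cv2.resize(w,None,fx=2.2,fy=2.2,interpolation=cv2.INTER_CUBIC))
for o in(.03,.005): inc(A+o*N,Rm=toolR(np.radians(-31.5)))
```

```text
[0.4393 0.2043 0.1319] [-0.3489  0.01   -0.1678] 0.08634135651011443
bar exp [[392.6053 269.0528]
 [393.0988 416.2173]]
t 16.3 inc [-0.0004 -0.0008  0.0293] [ 0.0007 -0.0012 -0.0018]
t 16.3 inc [-0.0004 -0.0008  0.0543] [ 0.0007 -0.0012 -0.0018]
```

View pics/w9c.png

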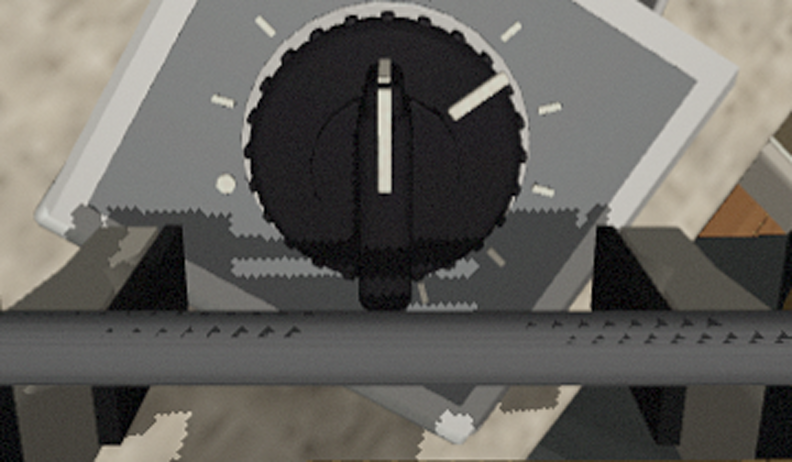

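>>> step_arm([
  [[0, -0.001, 0.01], [0, 0, 0], 0],
  [[0, -0.001, 0.02], [0, 0, 0], 0],
  [[0, -0.001, 0.028], [0, 0, 0], 0],
  [[0, -0.001, 0.034], [0, 0, 0], 0],
  [[0, -0.001, 0.039], [0, 0, 0], 0],
  [[0, -0.001, 0.042], [0, 0, 0], 0],
])

```text
time_s: 16.9
tcp_pos: [0.4451, 0.1854, 0.0941]
eef_rot: [164.4, -23.7, -40.3]
contact_force: [1.0, 0.1, 0.1]
gripper_width: 0.0875
```

>>> step_arm([
  [[0, 0, 0.003], [0, 0, 0], 0],
  [[0, 0, 0.006], [0, 0, 0], 0],
  [[0, 0, 0.009], [0, 0, 0], 0],
  [[0, 0, 0.011], [0, 0, 0], 0],
  [[0, 0, 0.011], [0, 0, 0], 0],
])

```text
time_s: 17.4
tcp_pos: [0.4464, 0.1806, 0.0847]
eef_rot: [164.4, -23.7, -40.3]
contact_force: [-0.1, -0.4, -0.6]
gripper_width: 0.0873
```

Run:
```python
from h import *
s,c=look("wrist","w10");print(s["tcp_pos"],s["contact_force"],s["gripper_width"],(s["tcp_pos"]-np.array([.4468,.1781,.0792]))@N)
w=c["color"][150:360,100:460,::-1];cv2.imwrite("pics/w10c.png",cv2.resize(w,None,fx=2.2,fy=2.2,interpolation=cv2.INTER_CUBIC))
```

```text
[0.4464 0.1806 0.0847] [-0.1025 -0.3517 -0.5593] 0.08732843230030193 0.006059308524288556
```

View pics/w10c.png

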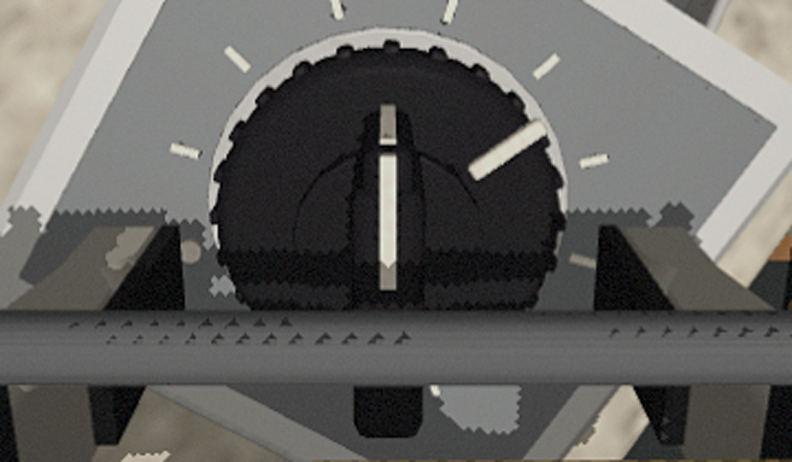

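The bar top is now about 15 mm above the finger ends. I'll go in 4 mm more and close.

>>> step_arm([
  [[0, 0, 0.002], [0, 0, 0], 0.3],
  [[0, 0, 0.004], [0, 0, 0], 0.6],
  [[0, 0, 0.004], [0, 0, 0], 0.7],
  [[0, 0, 0.004], [0, 0, 0], 0.8],
  [[0, 0, 0.004], [0, 0, 0], 0.9],
  [[0, 0, 0.004], [0, 0, 0], 1],
  [[0, 0, 0.004], [0, 0, 0], 1],
  [[0, 0, 0.004], [0, 0, 0], 1],
  [[0, 0, 0.004], [0, 0, 0], 1],
  [[0, 0, 0.004], [0, 0, 0], 1],
], force=20)

```text
time_s: 18.45
tcp_pos: [0.447, 0.1791, 0.0814]
eef_rot: [164.4, -23.7, -40.3]
contact_force: [2.0, 0.2, -2.2]
gripper_width: 0.0137
```

>>> step_arm([
  [[0, 0, 0], [0, 0, 0], 1],
  [[0, 0, 0], [0, 0, 0], 1],
  [[0, 0, 0], [0, 0, 0], 1],
  [[0, 0, 0], [0, 0, 0], 1],
])

```text
time_s: 18.85
tcp_pos: [0.447, 0.1791, 0.0813]
eef_rot: [164.4, -23.7, -40.3]
contact_force: [0.8, -0.5, -1.0]
gripper_width: 0.0139
```

The width holds steady at 13.9 mm, so the bar is gripped. Turning.

>>> step_arm([
  [[0, 0, 0], [0, 0, 0.05], 1],
  [[0, 0, 0], [0, 0, 0.15], 1],
  [[0, 0, 0], [0, 0, 0.25], 1],
])

```text
time_s: 19.15
tcp_pos: [0.4469, 0.1791, 0.0814]
eef_rot: [171.2, -26.8, -56.0]
contact_force: [0.5, 0.3, -0.2]
gripper_width: 0.0139
```

Run:
```python
from h import *
s,c=look("wrist","w11");print(s["contact_force"],s["moment"],s["gripper_width"])
w=c["color"][100:310,100:460,::-1];cv2.imwrite("pics/w11c.png",cv2.resize(w,None,fx=2.2,fy=2.2,interpolation=cv2.INTER_CUBIC))
```

```text
[ 0.4649  0.3018 -0.1574] [1.806  0.2778 0.163 ] 0.01388332736038344
```

View pics/w11c.png

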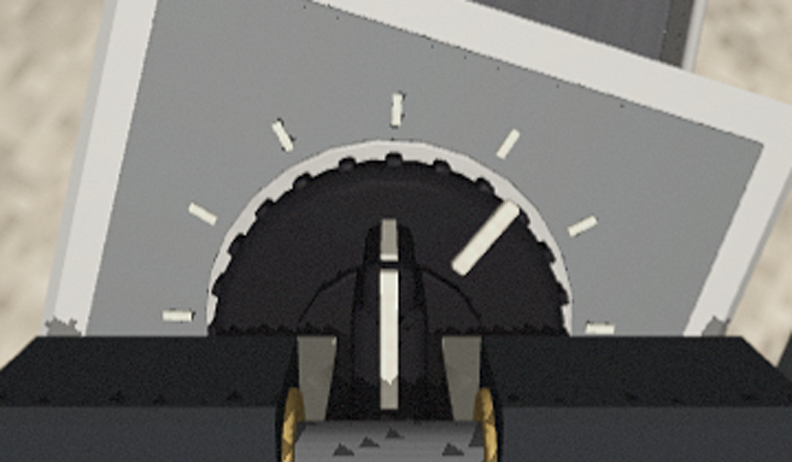

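The bar turns with the tool (still upright at x=388) and the outer pointer holds its place among the dial marks. Continuing the remaining 0.675 rad.

>>> step_arm([
  [[0, 0, 0], [0, 0, 0.1], 1],
  [[0, 0, 0], [0, 0, 0.2], 1],
  [[0, 0, 0], [0, 0, 0.3], 1],
  [[0, 0, 0], [0, 0, 0.4], 1],
  [[0, 0, 0], [0, 0, 0.5], 1],
  [[0, 0, 0], [0, 0, 0.59], 1],
  [[0, 0, 0], [0, 0, 0.65], 1],
  [[0, 0, 0], [0, 0, 0.675], 1],
  [[0, 0, 0], [0, 0, 0.675], 1],
  [[0, 0, 0], [0, 0, 0.675], 1],
])

```text
time_s: 20.2
tcp_pos: [0.4468, 0.179, 0.0813]
eef_rot: [-169.0, -26.0, -99.0]
contact_force: [-1.9, 0.2, 0.8]
gripper_width: 0.0141
```

Run:
```python
from h import *
s,c=look("wrist","w12");print(s["tcp_pos"],s["contact_force"],s["gripper_width"])
Rm=R.from_euler("xyz",s["eef_rot"],degrees=True).as_matrix();print("phi tool",phi(Rm[:,0]))
im=c["color"][130:256,180:370,::-1];cv2.imwrite("pics/w12c.png",cv2.resize(im,None,fx=4.2,fy=4.2,interpolation=cv2.INTER_CUBIC))
g=cv2.cvtColor(c["color"],cv2.COLOR_RGB2GRAY)
b=(g>125).astype(np.uint8);b[:130]=0;b[256:]=0;b[:,:240]=0;b[:,320:]=0
k,l,st,ce=cv2.connectedComponentsWithStats(b)
for i in range(1,k):
    if st[i,4]>25:print(st[i],ce[i])
```

```text
[0.4468 0.179  0.0813] [-1.896   0.1975  0.8015] 0.01405025931151148
phi tool 21.393234998751208
[ 240  130   80   88 3889] [279.739  155.5138]
[273 223   8  33 246] [276.7561 238.5122]
[301 254  17   2  27] [308.0741 254.4074]
```

View pics/w12c.png

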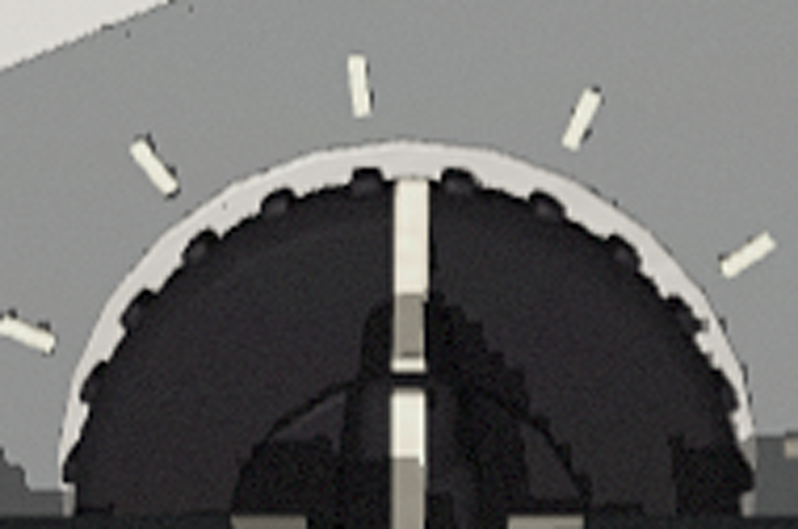

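Run:
```python
from h import *
s,c=pickle.load(open("w12.pkl","rb"));A=np.array([.4468,.1781,.0792])
F=lambda x,y:(x/4.2+180,y/4.2+130)
o=onplane(c,[F(412.5,185),F(411,290)],s,.017);print("outer",phi(o[0]-A),phi(o[0]-o[1]),phi(o[1]-A))
i=onplane(c,[F(408,395),F(408,520)],s,.054);print("inner",phi(i[0]-A),phi(i[0]-i[1]))
print("rim",[phi(q-A) for q in onplane(c,[F(408.5,300),F(408,360)],s,.045)])
```

```text
outer 21.445083628699262 22.114509525191263 21.173073149254506
inner 20.318652833944533 21.35010390078762
rim [np.float64(20.62462774124619), np.float64(20.384577844035125)]
```

The inner pointer reads about 0.7° short, so I'll add 0.012 rad, then release and back away along the axis.

>>> step_arm([
  [[0, 0, 0], [0, 0, 0.012], 1],
  [[0, 0, 0], [0, 0, 0.012], 1],
  [[0, 0, 0], [0, 0, 0.012], 1],
  [[0, 0, 0], [0, 0, 0.012], 0.6],
  [[0, 0, 0], [0, 0, 0.012], 0.3],
  [[0, 0, 0], [0, 0, 0.012], 0],
  [[0, 0, 0], [0, 0, 0.012], 0],
  [[0, 0, 0], [0, 0, 0.012], 0],
  [[0, 0, 0], [0, 0, 0.012], 0],
  [[0, 0, 0], [0, 0, 0.012], 0],
])

```text
time_s: 21.25
tcp_pos: [0.4469, 0.179, 0.0814]
eef_rot: [-168.6, -25.8, -99.9]
contact_force: [0.6, 0.3, 0.6]
gripper_width: 0.0644
```

>>> step_arm([
  [[0, 0, -0.02], [0, 0, 0], 0],
  [[0, 0, -0.05], [0, 0, 0], 0],
  [[-0.01, 0, -0.09], [0, 0, 0], 0],
  [[-0.03, 0, -0.13], [0, 0, 0], 0],
  [[-0.05, 0, -0.16], [0, 0, 0], 0],
  [[-0.06, 0, -0.175], [0, 0, 0], 0],
  [[-0.06, 0, -0.18], [0, 0, 0], 0],
  [[-0.06, 0, -0.18], [0, 0, 0], 0],
  [[-0.06, 0, -0.18], [0, 0, 0], 0],
])

```text
time_s: 22.15
tcp_pos: [0.4341, 0.313, 0.2135]
eef_rot: [-168.6, -25.9, -99.9]
contact_force: [0.2, -0.9, -0.3]
gripper_width: 0.0875
```

Run:
```python
from h import *
s,c=look("wrist","w13");print(s["tcp_pos"],s["contact_force"],s["gripper_width"])
A=np.array([.4468,.1781,.0792]);p=proj(c,A,s)[0].astype(int);print(p)
x,y=p-[70,65]
im=c["color"][max(y,0):y+130,x:x+140,::-1];cv2.imwrite("pics/w13c.png",cv2.resize(im,None,fx=4.6,fy=4.6,interpolation=cv2.INTER_CUBIC));print(x,y)
g=cv2.cvtColor(c["color"],cv2.COLOR_RGB2GRAY);g=g.copy()
cc=proj(c,A+.014*N,s)[0];m=np.zeros_like(g);cv2.circle(m,tuple(int(v) for v in cc),44,1,-1);b=((g>125)&(m>0)).astype(np.uint8)
k,l,st,ce=cv2.connectedComponentsWithStats(b)
for i in range(1,k):
    if st[i,4]>15:
        print(st[i],ce[i],"phi outer/inner plane",phi(onplane(c,ce[i],s,.017)[0]-A),phi(onplane(c,ce[i],s,.054)[0]-A))
```

```text
[0.4341 0.313  0.2135] [ 0.2269 -0.914  -0.3289] 0.08748564670202483
[276 121]
206 56
[275  78   4   7  25] [276.48  81.36] phi outer/inner plane 21.651040308663372 21.544988436673464
[275  86   4  33 105] [276.1143 101.4762] phi outer/inner plane 20.156555475722076 20.08723399601141
```

View pics/w13.png

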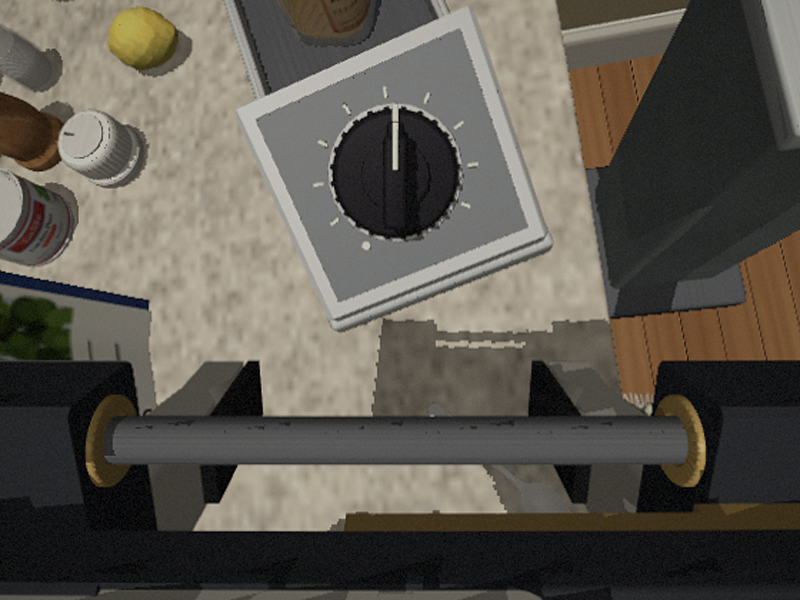

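View pics/w13c.png

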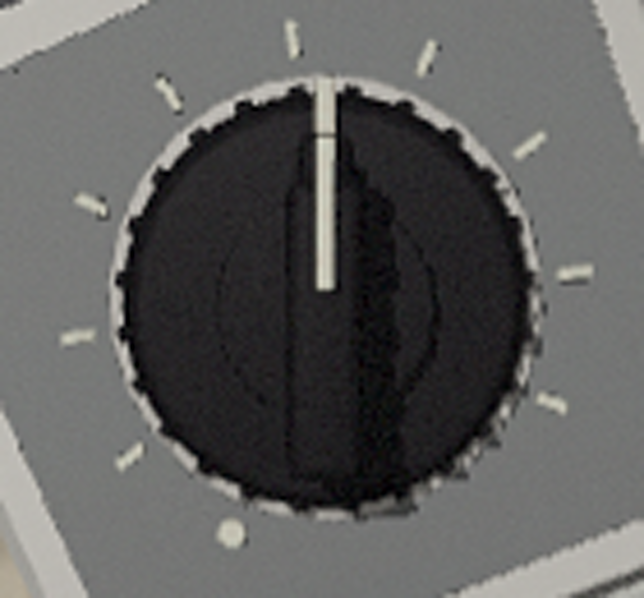

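The inner and outer white lines form one continuous line at x≈325 in the crop, and the outer pointer still reads 21.5°. Final check of the jar and bystanders.

Run:
```python
from h import *
s,c=look("scene","s14");t=pickle.load(open("s5.pkl","rb"))
s,c2=look("top","t14")
```

```text
(no output)
```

View pics/s14.png

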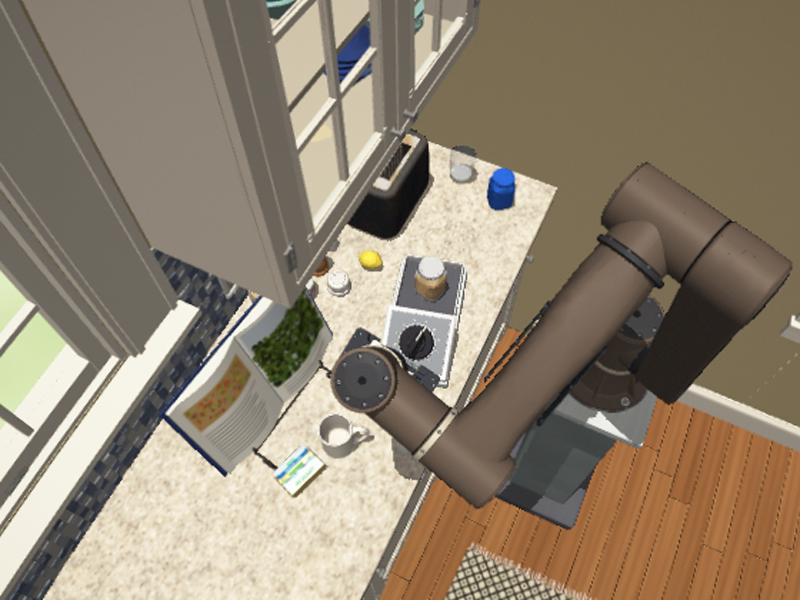

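View pics/t14.png

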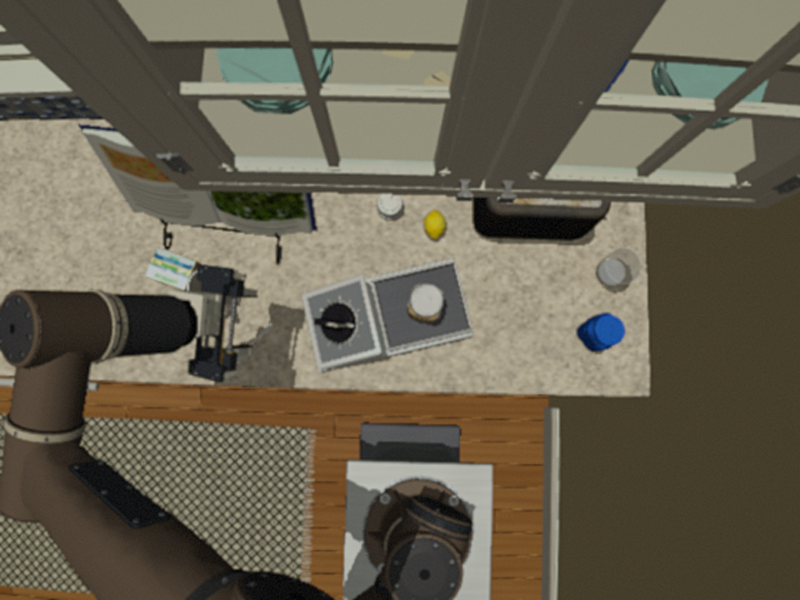

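The jar stands upright inside the rail at (428,300) in top. The mug, butter, glass and blue jar are where they were, and the arm is clear of everything. Handing in.

Run:
```python
from plant import r
s=r.get_state();print(s["time_s"],s["contact_force"]);print(r.close_job())
```

```text
22.3 [-0.79514902 -0.15840773 -0.30267881]
the job is handed in; nothing more can be done
None
```

I moved the honey jar onto the warming plate first, then turned the inner knob to match the outer one, and handed the job in at 22.3 s.

- **Jar:** I lifted it over the rail and lowered it in small steps. The wrist force changed by about 6 N at contact, which is roughly the jar's weight. It stands upright, with the lid about 9 mm from the plate's centre and the jar clear of the rail on all sides.
- **Inner knob:** I turned it about 54° clockwise. In the last picture its white line and the outer pointer form one continuous line. The numbers agree less well: the outer reads 21.5° and the inner about 20–21.5°, depending on the measuring method.
- **Outer knob:** It reads 21.5°, about the same as before the turn (21–22°).
- **Bystanders:** The mug, butter, glass and blue jar show no change in the last views. The teaspoon was only partly visible and I did not re-measure it.

**Failed first try:** my first knob grip closed above the bar, and nothing moved. The fingertips appeared to end about 32 mm short of the reported TCP, so I advanced further and the second grip held. This also means the jar was probably gripped about 32 mm higher than planned, near its shoulder.

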